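# Size a pump plunger in the ring gauge

## Task

Find the size of the plunger that hangs alone in the single stand: pass it down through the rings of the ring gauge, which get narrower from top to bottom, until a ring too small for its shank stops it. Press it lightly down on that ring for about a second, so that the sprung ring carriage gives about half its travel but never bottoms, then let go and leave the plunger standing in the gauge on the ring that stopped it. Leave the other two plungers hanging in their rack and the things around where they are.

Things in the scene. Friction and masses are not known exactly. Their poses are not given: they have to be found in the camera images.
- gauge: ring gauge of bare metal, fixed. Origin: centre of the underside of its base, 130 (x) x 100 mm. Four level coaxial rings 8 mm thick, 48 mm across (the lowest a 56 x 88 mm plate), bores from the top down: 27.5 mm, upper face at z = 100 mm; 22.5 at z = 80; 17.5 at z = 60; 12.5 at z = 40
- gauge_mouth (a point): nominal centre of the top ring's mouth, 100 mm above the gauge's origin. The rings are one carriage on a cross slide with play: their true axis starts up to 2.5 mm off this point in x and in y (unmeasured) and yields sideways to about 1.2 N in x and in y, 5 mm at most. A shank that meets a rim off centre can snag and hang there as if stopped; lifted 8 mm and tried again 2 mm to the side, it goes through
- carriage (a joint): how far the ring carriage of the gauge is pressed down on its spring, m: 0 = up (unloaded), 0.010 = bottomed. About 2 N start to move it, then 1.5 N per mm (17 N at the bottom); a plunger standing free in the gauge presses it down less than 1.5 mm
- single_stand: metal stand for one plunger, fixed, 74 x 70 mm at the foot. Origin: centre of its underside. Level plate 60 x 64 x 8 mm, upper face at z = 110 mm, with one 29 mm hole above the origin, through which the plunger to be sized hangs by its flange (lower end at z = 20 mm; lift it 95 mm to clear the plate); back wall at +x up to the plate
- rack: the same stand for two plungers, fixed, with two 29 mm holes 64 mm apart at y = -32 and +32 mm; origin: centre of its underside; the plate's upper face at z = 110 mm. The two plungers in it stay there
- plunger_a: plunger, shank 15, 20 or 25 mm (which is to be found out), 120 g; one hangs in single_stand, two in rack. Origin: centre of the lower end, z up the shank. Steel shank 90 mm long, lower edge bevelled 2.5 mm at 45 degrees; then a grey flange 36 mm across, 4 mm thick; then the ribbed grey head, 30 mm across, z = 94 to 127 mm: grip it at about z = 114 mm
- plunger_b: plunger, shank 15, 20 or 25 mm (which is to be found out), 120 g; one hangs in single_stand, two in rack. Origin: centre of the lower end, z up the shank. Steel shank 90 mm long, lower edge bevelled 2.5 mm at 45 degrees; then a grey flange 36 mm across, 4 mm thick; then the ribbed grey head, 30 mm across, z = 94 to 127 mm: grip it at about z = 114 mm
- plunger_c: plunger, shank 15, 20 or 25 mm (which is to be found out), 120 g; one hangs in single_stand, two in rack. Origin: centre of the lower end, z up the shank. Steel shank 90 mm long, lower edge bevelled 2.5 mm at 45 degrees; then a grey flange 36 mm across, 4 mm thick; then the ribbed grey head, 30 mm across, z = 94 to 127 mm: grip it at about z = 114 mm
- dropper: bystander: dropper bottle with a cap, 30 mm across, 80 mm high; origin under its centre
- cup: bystander: lidded specimen cup, 61 mm across, 68 mm high; origin under its centre
- timer: bystander: bench timer 64 x 64 x 19 mm; origin under its centre
- cover_box: bystander: small carton 55 x 55 x 22 mm; origin under its centre
- lancets: bystander: carton 47 x 71 x 60 mm; origin under its centre
- marker: bystander: marker pen 135 mm long, 17 mm thick, lying; origin under its centre
Things that resemble listed ones, but are neither listed nor needed, are in the scene too. What is shaped like the plunger_a but orange or red is not meant.

How it is judged:
On the way, in this order (a step that is already met when the one before it is completed fails the run):
1. a plunger has been lifted out of its stand (height (world z) of any of plunger_a, plunger_b, plunger_c above 0.105 m), for 0.1 s.
2. a plunger is pressed on the ring that is too small for its shank (lower end down at that ring), with the ring carriage pressed down 3 to 8.5 mm, for half a second (((z of plunger_a in the frame of gauge between 0.027 and 0.0375 m and horizontal distance between plunger_a and gauge below 0.008 m and angle between plunger_a's own z axis and vertical below 0.2 rad and value of joint carriage between 0.003 and 0.0085 m) or (z of plunger_b in the frame of gauge between 0.047 and 0.0575 m and horizontal distance between plunger_b and gauge below 0.008 m and angle between plunger_b's own z axis and vertical below 0.2 rad and value of joint carriage between 0.003 and 0.0085 m) or (z of plunger_c in the frame of gauge between 0.067 and 0.0775 m and horizontal distance between plunger_c and gauge below 0.008 m and angle between plunger_c's own z axis and vertical below 0.2 rad and value of joint carriage between 0.003 and 0.0085 m))), for 0.5 s.
At the end, for the whole second after the job is handed in: The lone plunger stands still, free, in the gauge on the ring that stopped it (25 mm shank: second; 20: third; 15: lowest): lower end +3/-5.5 mm from its face, 8 mm from the gauge middle, lean under 0.2 rad, carriage up (under 3 mm). The other two hang upright in the rack (((z of plunger_a in the frame of gauge between 0.0345 and 0.043 m and horizontal distance between plunger_a and gauge below 0.008 m and angle between each of plunger_a, plunger_b, plunger_c's own z axis and vertical below 0.2 rad and linear speed of plunger_a below 0.02 m/s and value of joint carriage below 0.003 m and x of plunger_b in the frame of rack between -0.015 and 0.015 m and y of plunger_b in the frame of rack between -0.05 and 0.05 m and z of plunger_b in the frame of rack between 0.012 and 0.03 m and x of plunger_c in the frame of rack between -0.015 and 0.015 m and y of plunger_c in the frame of rack between -0.05 and 0.05 m and z of plunger_c in the frame of rack between 0.012 and 0.03 m) or (z of plunger_b in the frame of gauge between 0.0545 and 0.063 m and horizontal distance between plunger_b and gauge below 0.008 m and angle between each of plunger_b, plunger_a, plunger_c's own z axis and vertical below 0.2 rad and linear speed of plunger_b below 0.02 m/s and value of joint carriage below 0.003 m and x of plunger_a in the frame of rack between -0.015 and 0.015 m and y of plunger_a in the frame of rack between -0.05 and 0.05 m and z of plunger_a in the frame of rack between 0.012 and 0.03 m and x of plunger_c in the frame of rack between -0.015 and 0.015 m and y of plunger_c in the frame of rack between -0.05 and 0.05 m and z of plunger_c in the frame of rack between 0.012 and 0.03 m) or (z of plunger_c in the frame of gauge between 0.0745 and 0.083 m and horizontal distance between plunger_c and gauge below 0.008 m and angle between each of plunger_c, plunger_a, plunger_b's own z axis and vertical below 0.2 rad and linear speed of plunger_c below 0.02 m/s and value of joint carriage below 0.003 m and x of plunger_a in the frame of rack between -0.015 and 0.015 m and y of plunger_a in the frame of rack between -0.05 and 0.05 m and z of plunger_a in the frame of rack between 0.012 and 0.03 m and x of plunger_b in the frame of rack between -0.015 and 0.015 m and y of plunger_b in the frame of rack between -0.05 and 0.05 m and z of plunger_b in the frame of rack between 0.012 and 0.03 m))); the robot touches nothing.
It fails at once if the ring carriage is pressed to its bottom (over 9.5 mm) (value of joint carriage above 0.0095 m).
It fails at once if a plunger is forced against the gauge with more than 25 N (contact force between any of plunger_a, plunger_b, plunger_c and gauge above 25 N).
It fails at once if one of the things around (bystanders) is displaced by more than 20 mm (distance of any of dropper, cup, timer, cover_box, lancets, marker from where it was at the start of the episode above 0.02 m).
It also fails if it takes over 67 s, if anything falls off the work surface, if the arm or the gripper's body presses on something with over 40 N, if the wrist force passes 120 N, or if a joint passes its speed limit or range.

## Robot

A 6-joint arm with a two-finger parallel gripper is mounted at the origin on a cart in front of the work surface, level with it; the furniture and walls round the work are solid. World frame = base frame: x ahead of the robot, y to its left, z up, the work surface at z = 0. Lengths are in m, angles in rad, forces in N, time in s.
With the tool pointing down it reaches from about 0.275 to 0.725 m from the base axis. Payload 5.6 kg.
Tool frame: the origin (TCP) lies on the centre line of the jaws, within the pads' length; the fingertips stand 17 mm ahead of it and the grasp point (between the pads) lies 2 mm behind it (env.tcp_to_tips is the distance from the TCP to the fingertips, in m); z points along the fingers, y is the line along which they close (so a half turn about z gives the same grasp; the last joint's range is limited). The gripper opens to 85 mm and grips with 20 to 120 N. Pads are 22 mm wide; open, the fingers measure 114 mm over their backs; the gripper's body (76 mm by 85 mm) begins 54 mm behind the grasp point. The pads swing forward as they close: fully open they stand 13 mm farther back than shut.
Start: joints at [1.545, 0.255, 0.108, 0, -1.424, -0.285], TCP at [0.168, 0.524, 0.248] pointing down, gripper open.
Joint ranges: [-2.95, 2.95], [-1.21, 1.97], [-1.09, 1.5], [-2.87, 1.71], [-2.94, -0.07], [-3.05, 3.05]. Speed limits (rad/s): [2.57, 2.57, 3.14, 3.14, 3.14, 3.14].

## Interface

Orientations are given as a rotation vector (axis times angle).
In Python, from bench import telemetry, cams, workorder, env gives the robot as it stands.
- The arm moves only by the tool drive_tool, never from a script. Its argument "rows" is a list of rows, each an object with "xyz": the shift along the tool's x, y, z in m, a list of three; "twist": the turn about the tool's z in rad; "hand": the opening, from 0 (shut) to 1 (fully open). A call has 1 to 10 rows; each row is the pose to reach, as a shift and turn from the pose commanded when the call began, along the tool's axes at that moment; what a row does not reach only later rows make up. A row lasts 1/8 s, in which the tool goes at most 62.5 mm and 10.7 degrees, less where a joint would pass 70% of its speed; a pose out of reach is approached as far as the arm can. A call with a gripper value outside its range is refused whole. The fingers move at their own pace and stop on an object; "newtons" is the grip in N (left out, the last holds). Time passes only in rows, so rows that repeat a pose let the fingers close. It gives the time, the measured TCP pose, the force, the opening and the grip force at its end, in the units of the state.
- telemetry.get_state(): the state, without advancing time (a new reading comes with each control period).
- cams.read_camera(name): name is "side" or "top"; returns (picture, depth): 400x640x3 uint8, red, green, blue; 400x640 float32, m along the optical axis (not along the pixel's ray), 0 where there is no reading.
- cams.calibration(name): a dict with "intrinsics" (3x3 intrinsics, pixels), "xyz" and "attitude" of the camera in the world. Camera axes: x right, y down, z forward; pixel columns grow to the right and rows downward; lengths in m; the calibration is good to about 2 mm. A picture is of the moment at which its call begins. calibration takes no time and is no camera call.
- workorder.finish_job(): hands the job in; it is judged then, once.
The state is a dict: "clock": time; "joint_pos": joint angles; "joint_velocities": joint speeds; "joint_torque": joint torques, N m; "ee_pos": TCP position; "tcp_rot": TCP orientation; "wrist_force": force on the tool from outside, world axes, zero at the start; "moment": the same for the moment, N m; "width": finger opening in m; "grasp_force": force on a finger pad.
Only numpy, scipy, OpenCV 4.12 (cv2) and the standard library are available. Lean on these libraries where they do the work, as an engineer would, in place of code of your own. Each camera call takes 0.05 s, during which the arm holds its last target. There are 200 camera calls.

## Working session

There is one attempt and no reset: what is moved stays moved. The work goes in short steps, Python scripts to look and compute and a tool call to move; the robot and the scene stay as the last step left them, time stands still between calls to the robot, and variables do not carry over. Pictures are saved under pics/ and viewed, at most 10 in all, crops included, and the job is handed in when it is done.

Besides the shell and the picture viewer there is one more tool, called after "Request:" in YAML: its name, and indented under it one key for each argument. drive_tool: Moves the arm, as the interface text tells. Its arguments: {"type":"object","properties":{"rows":{"type":"array"},"newtons":{"type":"number"}},"required":["rows"]}

```bash
ls; mkdir -p pics; cat > h.py <<'E'
import numpy as np,cv2
from scipy.spatial.transform import Rotation as R
from bench import telemetry,cams,workorder,env
def rot(a):
    a=np.array(a,float)
    return a if a.shape==(3,3) else (R.from_rotvec(a).as_matrix() if a.size==3 else R.from_quat(a).as_matrix())
def cal(n):
    c=cams.calibration(n); return np.array(c["intrinsics"]),np.array(c["xyz"]),rot(c["attitude"])
def pt(n,u,v,d):
    K,t,A=cal(n); return A@(np.linalg.inv(K)@[u,v,1]*d)+t
def ray_z(n,u,v,z):
    K,t,A=cal(n); r=A@(np.linalg.inv(K)@[u,v,1]); return t+r*(z-t[2])/r[2]
def proj(n,p):
    K,t,A=cal(n); q=K@(A.T@(np.array(p)-t)); return q[:2]/q[2]
E
python3 - <<'E'
from h import *
for n in("side","top"):
    p,d=cams.read_camera(n); cv2.imwrite(f"pics/{n}0.png",p[:,:,::-1]); np.save(f"{n}0.npy",d); print(n,cams.calibration(n))
s=telemetry.get_state(); print(s,env.tcp_to_tips)
E
```

```text
pics
side {'intrinsics': array([[370.80174604,   0.        , 318.03572663],
       [  0.        , 370.80174604, 192.08796171],
       [  0.        ,   0.        ,   1.        ]]), 'xyz': array([0.17057597, 0.99880147, 0.69341483]), 'attitude': array([-0.49411606,  2.49812574, -1.44359346])}
top {'intrinsics': array([[425.73294965,   0.        , 315.12976205],
       [  0.        , 425.73294965, 207.53741929],
       [  0.        ,   0.        ,   1.        ]]), 'xyz': array([0.52789918, 0.01271744, 1.58742264]), 'attitude': array([-2.21407937,  2.19080753, -0.05750231])}
{'clock': 0.1, 'joint_pos': array([ 1.54460764e+00,  2.55703446e-01,  1.07125599e-01, -3.97569603e-04,
       -1.42387754e+00, -2.84589425e-01]), 'joint_velocities': array([-0.00067283, -0.00032871,  0.00422259,  0.00155258, -0.00135995,
       -0.00023404]), 'joint_torque': array([-3.66337452e-03, -3.87604809e+01,  2.38472646e+01,  5.37786394e+00,
       -3.80090496e-03, -1.05705194e-06]), 'ee_pos': array([0.16802435, 0.5232808 , 0.24747841]), 'tcp_rot': array([ 3.10205115e+00, -4.86035258e-01, -2.76634116e-04]), 'wrist_force': array([0.08188769, 0.04957385, 0.12093685]), 'moment': array([ 0.03168211,  0.00944712, -0.00374018]), 'grasp_force': 0.0, 'width': 0.08537626417257976} 0.017
```

View pics/side0.png

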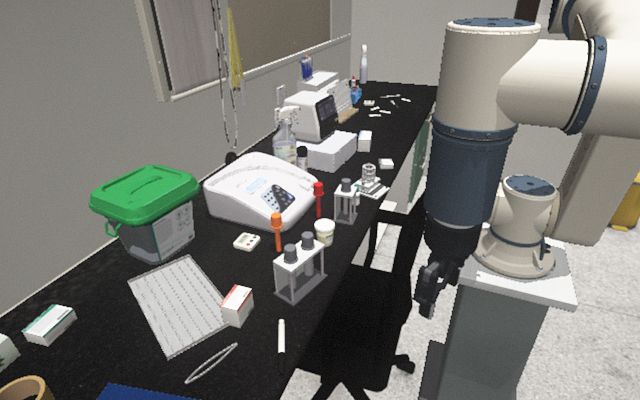

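View pics/top0.png

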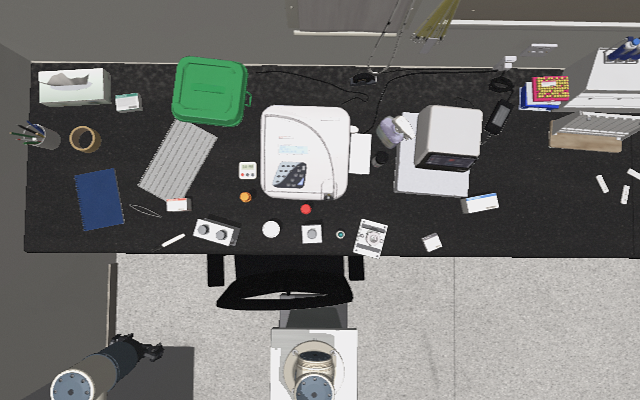

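The side view shows the rack with two plungers at about (298,265), the single stand at (346,202) and the gauge at (370,182). In the top view they are at (216,232), (312,234) and (371,238). An orange decoy is at top (245,197) and a red one at (306,209). I'll enlarge the work area next.

```bash
python3 - <<'E'
from h import *
a=cv2.imread("pics/top0.png")[195:265,285:400]; b=cv2.imread("pics/side0.png")[150:230,310:400]
cv2.imwrite("pics/topc.png",cv2.resize(a,None,fx=6,fy=6,interpolation=cv2.INTER_CUBIC))
cv2.imwrite("pics/sidec.png",cv2.resize(b,None,fx=7,fy=7,interpolation=cv2.INTER_CUBIC))
E
```

```text
(no output)
```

View pics/topc.png

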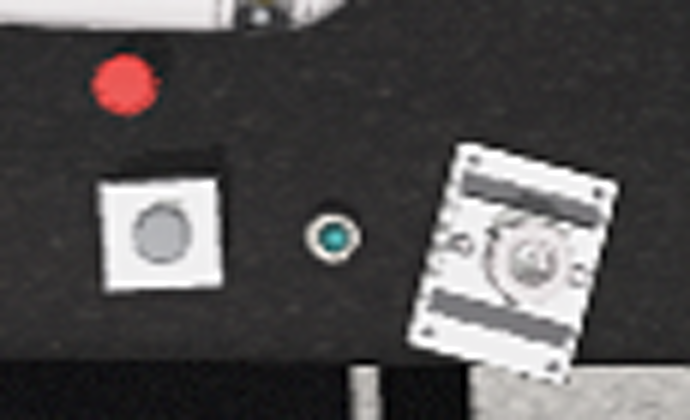

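View pics/sidec.png

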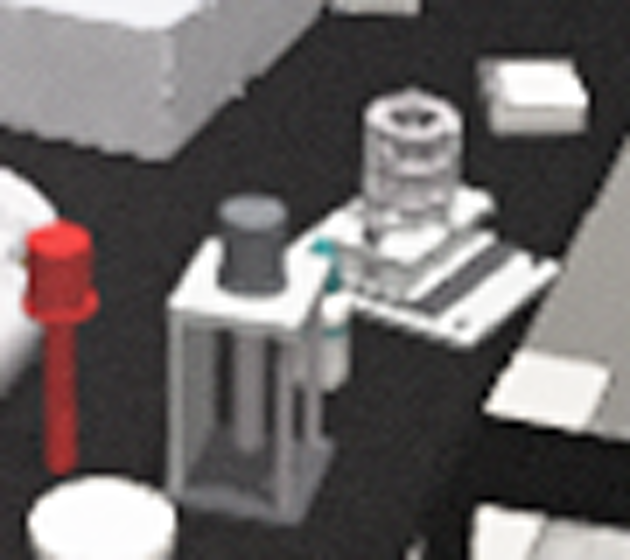

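The top crop puts the plunger head at (162,234), the ring mouth at about (533,260), and the base corners at (462,142), (620,186), (562,384) and (408,344). In the side crop the head top is at (253,212) and the ring mouth at (413,115). The dropper stands between the stand and the gauge.

```bash
cat >> h.py <<'E'
def tri(obs):
    M=np.zeros((3,3));b=np.zeros(3);L=[]
    for n,u,v in obs:
        K,t,A=cal(n); r=A@(np.linalg.inv(K)@[u,v,1]); r/=np.linalg.norm(r); P=np.eye(3)-np.outer(r,r); M+=P;b+=P@t;L.append((P,t))
    x=np.linalg.solve(M,b); return x,[np.linalg.norm(P@(x-t)) for P,t in L]
E
python3 - <<'E'
from h import *
np.set_printoptions(precision=4,suppress=True)
T=lambda x,y:("top",285+(x+.5)/6-.5,195+(y+.5)/6-.5)
S=lambda x,y:("side",310+(x+.5)/7-.5,150+(y+.5)/7-.5)
print("head",tri([T(162,234),S(253,212)]))
print("mouth",tri([T(533,260),S(413,115)]))
c=[ray_z(*T(*p),.01) for p in((462,142),(620,186),(562,384),(408,344))]
print(np.array(c),np.mean(c,0)); 
for a,b in((0,1),(1,2),(2,3),(3,0)): d=c[b]-c[a]; print(np.linalg.norm(d),np.degrees(np.arctan2(d[1],d[0])))
q=[ray_z(*T(*p),.11) for p in((98,182),(218,178),(223,286),(105,292))]; print("plate",np.array(q),np.mean(q,0))
print("red,dropper",ray_z(*T(126,85),.13),ray_z(*T(333,238),.08))
dt=np.load("top0.npy");ds=np.load("side0.npy")
n,u,v=T(162,234);print("head by depth",pt(n,u,v,dt[round(v),round(u)]))
# cloud of gauge region, side & top
for n,D in(("top",dt),("side",ds)):
    K,t,A=cal(n); vv,uu=np.mgrid[:400,:640]; P=(np.linalg.inv(K)@np.stack([uu.ravel(),vv.ravel(),np.ones(uu.size)])*D.ravel()); P=(A@P).T+t
    for nm,cx,cy,zl,zh in(("head",.46,.02,.135,.16),("ring",.44,-.18,.09,.115),("base",.44,-.18,.004,.03)):
        m=(abs(P[:,0]-cx)<.1)&(abs(P[:,1]-cy)<.075)&(P[:,2]>zl)&(P[:,2]<zh); Q=P[m]
        if len(Q): print(n,nm,len(Q),np.median(Q,0),Q.min(0),Q.max(0))
E
```

```text
head (array([0.5035, 0.0131, 0.1434]), [np.float64(0.0006581781302072226), np.float64(0.0006581781302070314)])
mouth (array([ 0.4896, -0.2034,  0.0968]), [np.float64(0.0009446370155099019), np.float64(0.0009446370155098307)])
[[ 0.5606 -0.1714  0.01  ]
 [ 0.5345 -0.2693  0.01  ]
 [ 0.4123 -0.2339  0.01  ]
 [ 0.4359 -0.1388  0.01  ]] [ 0.4858 -0.2033  0.01  ]
0.1012790818717459 -104.96325341892111
0.12718068263248866 163.8316232665406
0.09790448364603961 76.05709737153316
0.12889797373534845 -14.645305644389502
plate [[ 0.5332  0.0506  0.11  ]
 [ 0.5362 -0.0187  0.11  ]
 [ 0.474  -0.0222  0.11  ]
 [ 0.4699  0.0458  0.11  ]] [0.5033 0.0139 0.11  ]
red,dropper [0.5886 0.0348 0.13  ] [ 0.5018 -0.0875  0.08  ]
head by depth [0.5042 0.0133 0.1469]
top head 64 [0.5028 0.012  0.1475] [ 0.4891 -0.0018  0.139 ] [0.5164 0.0254 0.1543]
top ring 109 [ 0.4901 -0.2018  0.1008] [ 0.4657 -0.2289  0.0915] [ 0.5113 -0.1798  0.1101]
top base 567 [ 0.462  -0.1917  0.0124] [ 0.4144 -0.255   0.004 ] [ 0.54   -0.1067  0.0268]
side head 56 [0.4981 0.0193 0.1429] [ 0.4852 -0.0007  0.1353] [0.5132 0.0314 0.1472]
side ring 70 [ 0.4858 -0.1962  0.0959] [ 0.4612 -0.2278  0.09  ] [ 0.5071 -0.1742  0.1002]
side base 281 [ 0.4549 -0.1773  0.0102] [ 0.4106 -0.2456  0.0041] [ 0.5384 -0.1378  0.0297]
```

Request:
drive_tool:
  rows:
    - {"xyz": [0.475,0.383,0.02],"twist": 0,"hand": 1}
    - {"xyz": [0.475,0.383,0.02],"twist": 0,"hand": 1}
    - {"xyz": [0.475,0.383,0.02],"twist": 0,"hand": 1}
    - {"xyz": [0.475,0.383,0.02],"twist": 0,"hand": 1}
    - {"xyz": [0.475,0.383,0.02],"twist": 0,"hand": 1}
    - {"xyz": [0.475,0.383,0.02],"twist": 0,"hand": 1}
    - {"xyz": [0.475,0.383,0.02],"twist": 0,"hand": 1}
    - {"xyz": [0.475,0.383,0.02],"twist": 0,"hand": 1}
    - {"xyz": [0.475,0.383,0.02],"twist": 0,"hand": 1}
    - {"xyz": [0.475,0.383,0.02],"twist": 0,"hand": 1}

```text
clock: 1.35
ee_pos: [0.5039, 0.0115, 0.2277]
tcp_rot: [3.103, -0.488, -0.001]
wrist_force: [1.4, 1.1, -0.1]
width: 0.0854
grasp_force: 0.0
```

Request:
drive_tool:
  rows:
    - {"xyz": [0,0,0],"twist": 0,"hand": 0.8}
    - {"xyz": [0,0,0],"twist": 0,"hand": 0.8}

```text
clock: 1.6
ee_pos: [0.5029, 0.0137, 0.2279]
tcp_rot: [3.103, -0.487, -0.002]
wrist_force: [-0.6, 0.9, 0.1]
width: 0.0681
grasp_force: 0.0
```

Request:
drive_tool:
  rows:
    - {"xyz": [0,0,0.045],"twist": 0,"hand": 0.8}
    - {"xyz": [0,0,0.075],"twist": 0,"hand": 0.8}
    - {"xyz": [0,0,0.092],"twist": 0,"hand": 0.8}
    - {"xyz": [0,0,0.092],"twist": 0,"hand": 0.8}
    - {"xyz": [0,0,0.092],"twist": 0,"hand": 0.6}
    - {"xyz": [0,0,0.092],"twist": 0,"hand": 0.4}
    - {"xyz": [0,0,0.092],"twist": 0,"hand": 0.2}
    - {"xyz": [0,0,0.092],"twist": 0,"hand": 0.2}
    - {"xyz": [0,0,0.092],"twist": 0,"hand": 0.2}
  newtons: 40

```text
clock: 2.72
ee_pos: [0.5039, 0.0139, 0.1375]
tcp_rot: [-3.103, 0.486, -0.003]
wrist_force: [-2.1, 1.9, 5.6]
width: 0.0288
grasp_force: 39.6
```

Request:
drive_tool:
  rows:
    - {"xyz": [0,0,0],"twist": 0,"hand": 0.1}
    - {"xyz": [0,0,0],"twist": 0,"hand": 0.1}

```text
clock: 2.98
ee_pos: [0.5039, 0.0139, 0.1375]
tcp_rot: [-3.103, 0.486, -0.003]
wrist_force: [-1.7, 0.7, 6.0]
width: 0.029
grasp_force: 39.6
```

Request:
drive_tool:
  rows:
    - {"xyz": [0,0,-0.01],"twist": 0,"hand": 0.1}
    - {"xyz": [0,0,-0.03],"twist": 0,"hand": 0.1}
    - {"xyz": [0,0,-0.055],"twist": 0,"hand": 0.1}
    - {"xyz": [0,0,-0.08],"twist": 0,"hand": 0.1}
    - {"xyz": [0,0,-0.1],"twist": 0,"hand": 0.1}
    - {"xyz": [0,0,-0.115],"twist": 0,"hand": 0.1}
    - {"xyz": [0,0,-0.12],"twist": 0,"hand": 0.1}
    - {"xyz": [0,0,-0.12],"twist": 0,"hand": 0.1}

```text
clock: 3.98
ee_pos: [0.5031, 0.0138, 0.256]
tcp_rot: [-3.104, 0.486, 0.001]
wrist_force: [-0.2, 0.3, -1.2]
width: 0.0284
grasp_force: 39.5
```

```bash
python3 - <<'E'
from h import *
np.set_printoptions(precision=4,suppress=True)
p,d=cams.read_camera("side"); np.save("side1.npy",d); s=telemetry.get_state(); print(s["ee_pos"],s["wrist_force"],s["width"])
u,v=proj("side",s["ee_pos"]).round().astype(int); print(u,v)
v0,u0=v-25,u-45
cv2.imwrite("pics/side1.png",cv2.resize(p[v0:v0+85,u0:u0+95,::-1],None,fx=7,fy=7,interpolation=cv2.INTER_CUBIC)); print("crop origin",u0,v0)
E
```

```text
[0.503  0.0138 0.2556] [-0.4256 -0.3689 -0.5246] 0.02847547103615674
346 147
crop origin 301 122
```

View pics/side1.png

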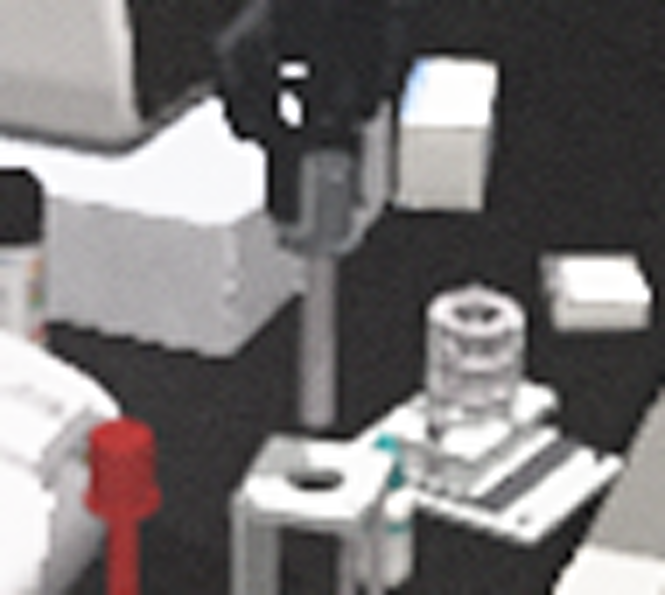

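The plunger is out and hangs upright in the jaws. Its lower end is at crop (318,424), and the shank is about 35 px wide, so roughly 15 mm. Next I'll check how it sits in the hand and work out the shift to the gauge.

```bash
python3 - <<'E'
from h import *
np.set_printoptions(precision=4,suppress=True)
s=telemetry.get_state(); e=s["ee_pos"]; A=rot(s["tcp_rot"])
c=lambda p:(proj("side",p)-[301,122]+.5)*7-.5
for dz in(-.1175,-.0275): print("pred",dz,c(e+[0,0,dz]), "d/dx 1mm",c(e+[.001,0,dz])-c(e+[0,0,dz]),"d/dy",c(e+[0,.001,dz])-c(e+[0,0,dz]),"d/dz",c(e+[0,0,dz+.001])-c(e+[0,0,dz]))
print("mouth pred",c([.4896,-.2034,.1]),c([.486,-.2033,.1]))
print("tool axes in world",A)
d=np.array([.489,-.2034,0.26])-e; print("shift",A.T@d)
E
```

```text
pred -0.1175 [314.9307 419.2807] d/dx 1mm [-2.0903 -0.3754] d/dy [-0.7309  0.9727] d/dz [ 0.044  -1.9498]
pred -0.0275 [319.0424 236.94  ] d/dx 1mm [-2.1742 -0.3345] d/dy [-0.7569  0.8827] d/dz [ 0.0475 -2.107 ]
mouth pred [474.4409 305.5045] [481.0326 306.645 ]
tool axes in world [[ 0.9521 -0.3058 -0.0013]
 [-0.3058 -0.9521  0.    ]
 [-0.0012  0.0004 -1.    ]]
shift [ 0.0531  0.2111 -0.0044]
```

Request:
drive_tool:
  rows:
    - {"xyz": [0.014,0.054,0],"twist": 0,"hand": 0.1}
    - {"xyz": [0.027,0.108,0],"twist": 0,"hand": 0.1}
    - {"xyz": [0.04,0.16,0],"twist": 0,"hand": 0.1}
    - {"xyz": [0.049,0.195,0],"twist": 0,"hand": 0.1}
    - {"xyz": [0.0535,0.211,0],"twist": 0,"hand": 0.1}
    - {"xyz": [0.0535,0.211,0],"twist": 0,"hand": 0.1}
    - {"xyz": [0.0535,0.211,0],"twist": 0,"hand": 0.1}
    - {"xyz": [0.0535,0.211,0],"twist": 0,"hand": 0.1}

```text
clock: 5.03
ee_pos: [0.4899, -0.2025, 0.2563]
tcp_rot: [-3.104, 0.484, -0.0]
wrist_force: [0.9, -0.0, -1.4]
width: 0.0287
grasp_force: 39.7
```

```bash
python3 - <<'E'
from h import *
p,d=cams.read_camera("side"); q,dt=cams.read_camera("top"); s=telemetry.get_state(); print(s["ee_pos"],s["wrist_force"],s["width"])
e=s["ee_pos"];u,v=proj("side",e-[0,0,.12]).round().astype(int); v0,u0=v-40,u-35
print("pred end",(proj("side",e-[0,0,.1175])-[u0,v0]+.5)*8-.5,"origin",u0,v0)
cv2.imwrite("pics/side2.png",cv2.resize(p[v0:v0+72,u0:u0+70,::-1],None,fx=8,fy=8,interpolation=cv2.INTER_CUBIC))
E
```

```text
[ 0.48989322 -0.20275763  0.25641082] [-0.83185664  0.5523655  -0.87753348] 0.02867835631440882
pred end [281.59565089 319.96546936] origin 334 116
```

View pics/side2.png

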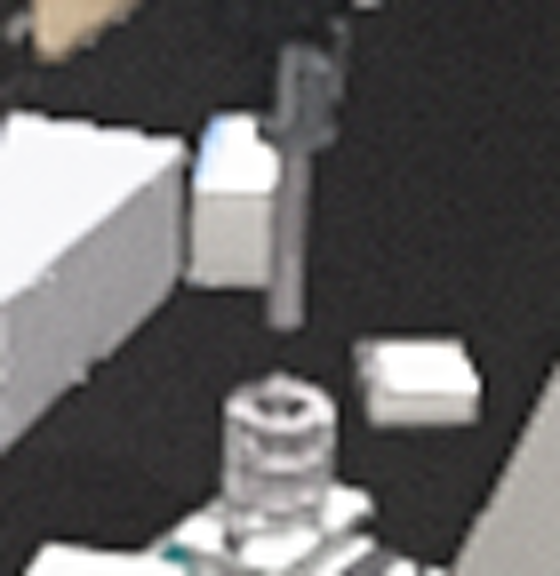

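The shank end is at (286,325) and the ring centre at about x = 280. Extending the shank line down puts it near 284, so it's 1–2 mm too far toward −x. I'll shift about 1 mm in +x and go down by feel.

Request:
drive_tool:
  rows:
    - {"xyz": [0.001,0,0.01],"twist": 0,"hand": 0.1}
    - {"xyz": [0.001,0,0.025],"twist": 0,"hand": 0.1}
    - {"xyz": [0.001,0,0.038],"twist": 0,"hand": 0.1}
    - {"xyz": [0.001,0,0.046],"twist": 0,"hand": 0.1}
    - {"xyz": [0.001,0,0.05],"twist": 0,"hand": 0.1}
    - {"xyz": [0.001,0,0.054],"twist": 0,"hand": 0.1}
    - {"xyz": [0.001,0,0.054],"twist": 0,"hand": 0.1}

```text
clock: 6.0
ee_pos: [0.4906, -0.2038, 0.2022]
tcp_rot: [-3.104, 0.486, 0.0]
wrist_force: [0.2, 0.0, -1.3]
width: 0.0289
grasp_force: 39.7
```

Request:
drive_tool:
  rows:
    - {"xyz": [0,0,0.002],"twist": 0,"hand": 0.1}
    - {"xyz": [0,0,0.004],"twist": 0,"hand": 0.1}
    - {"xyz": [0,0,0.006],"twist": 0,"hand": 0.1}
    - {"xyz": [0,0,0.008],"twist": 0,"hand": 0.1}
    - {"xyz": [0,0,0.008],"twist": 0,"hand": 0.1}

```text
clock: 6.62
ee_pos: [0.4905, -0.2038, 0.1941]
tcp_rot: [-3.104, 0.486, 0.001]
wrist_force: [-0.1, 0.3, -1.5]
width: 0.0289
grasp_force: 39.7
```

Request:
drive_tool:
  rows:
    - {"xyz": [0,0,0.003],"twist": 0,"hand": 0.1}
    - {"xyz": [0,0,0.006],"twist": 0,"hand": 0.1}
    - {"xyz": [0,0,0.009],"twist": 0,"hand": 0.1}
    - {"xyz": [0,0,0.012],"twist": 0,"hand": 0.1}
    - {"xyz": [0,0,0.012],"twist": 0,"hand": 0.1}

```text
clock: 7.25
ee_pos: [0.4905, -0.2038, 0.182]
tcp_rot: [-3.104, 0.486, 0.001]
wrist_force: [-0.4, 0.5, -0.9]
width: 0.0283
grasp_force: 39.7
```

Request:
drive_tool:
  rows:
    - {"xyz": [0,0,0.0015],"twist": 0,"hand": 0.1}
    - {"xyz": [0,0,0.003],"twist": 0,"hand": 0.1}
    - {"xyz": [0,0,0.0045],"twist": 0,"hand": 0.1}
    - {"xyz": [0,0,0.006],"twist": 0,"hand": 0.1}
    - {"xyz": [0,0,0.0075],"twist": 0,"hand": 0.1}
    - {"xyz": [0,0,0.0075],"twist": 0,"hand": 0.1}

```text
clock: 8.0
ee_pos: [0.4906, -0.2038, 0.1746]
tcp_rot: [3.104, -0.486, -0.001]
wrist_force: [-0.9, 0.2, -0.4]
width: 0.0285
grasp_force: 39.7
```

Request:
drive_tool:
  rows:
    - {"xyz": [0,0,0.001],"twist": 0,"hand": 0.1}
    - {"xyz": [0,0,0.002],"twist": 0,"hand": 0.1}
    - {"xyz": [0,0,0.003],"twist": 0,"hand": 0.1}
    - {"xyz": [0,0,0.004],"twist": 0,"hand": 0.1}
    - {"xyz": [0,0,0.004],"twist": 0,"hand": 0.1}

```text
clock: 8.62
ee_pos: [0.4906, -0.2038, 0.1707]
tcp_rot: [-3.104, 0.486, 0.0]
wrist_force: [-0.4, 1.1, -1.5]
width: 0.0289
grasp_force: 39.7
```

It went through the third ring without resistance, so the shank is 15 mm and the lowest ring will stop it.

Request:
drive_tool:
  rows:
    - {"xyz": [0,0,0.002],"twist": 0,"hand": 0.1}
    - {"xyz": [0,0,0.004],"twist": 0,"hand": 0.1}
    - {"xyz": [0,0,0.006],"twist": 0,"hand": 0.1}
    - {"xyz": [0,0,0.008],"twist": 0,"hand": 0.1}
    - {"xyz": [0,0,0.0095],"twist": 0,"hand": 0.1}
    - {"xyz": [0,0,0.0095],"twist": 0,"hand": 0.1}

```text
clock: 9.38
ee_pos: [0.4906, -0.2038, 0.1611]
tcp_rot: [-3.104, 0.486, 0.0]
wrist_force: [0.1, 0.4, -0.7]
width: 0.0288
grasp_force: 39.7
```

Request:
drive_tool:
  rows:
    - {"xyz": [0,0,0.001],"twist": 0,"hand": 0.1}
    - {"xyz": [0,0,0.002],"twist": 0,"hand": 0.1}
    - {"xyz": [0,0,0.003],"twist": 0,"hand": 0.1}
    - {"xyz": [0,0,0.004],"twist": 0,"hand": 0.1}
    - {"xyz": [0,0,0.004],"twist": 0,"hand": 0.1}

```text
clock: 10.0
ee_pos: [0.4906, -0.2038, 0.1572]
tcp_rot: [3.104, -0.486, -0.0]
wrist_force: [0.0, 0.2, -1.2]
width: 0.0286
grasp_force: 39.7
```

Request:
drive_tool:
  rows:
    - {"xyz": [0,0,0.001],"twist": 0,"hand": 0.1}
    - {"xyz": [0,0,0.002],"twist": 0,"hand": 0.1}
    - {"xyz": [0,0,0.003],"twist": 0,"hand": 0.1}
    - {"xyz": [0,0,0.003],"twist": 0,"hand": 0.1}

```text
clock: 10.5
ee_pos: [0.4908, -0.204, 0.1546]
tcp_rot: [3.103, -0.486, 0.001]
wrist_force: [-1.2, 0.7, 3.7]
width: 0.0283
grasp_force: 39.8
```

Request:
drive_tool:
  rows:
    - {"xyz": [0,0,0.001],"twist": 0,"hand": 0.1}
    - {"xyz": [0,0,0.002],"twist": 0,"hand": 0.1}
    - {"xyz": [0,0,0.003],"twist": 0,"hand": 0.1}
    - {"xyz": [0,0,0.003],"twist": 0,"hand": 0.1}

```text
clock: 11.0
ee_pos: [0.4911, -0.204, 0.152]
tcp_rot: [3.103, -0.486, 0.002]
wrist_force: [-1.9, 1.1, 6.2]
width: 0.0287
grasp_force: 40.2
```

Request:
drive_tool:
  rows:
    - {"xyz": [0,0,0.0008],"twist": 0,"hand": 0.1}
    - {"xyz": [0,0,0.0016],"twist": 0,"hand": 0.1}
    - {"xyz": [0,0,0.0016],"twist": 0,"hand": 0.1}
    - {"xyz": [0,0,0.0016],"twist": 0,"hand": 0.1}
    - {"xyz": [0,0,0.0016],"twist": 0,"hand": 0.1}
    - {"xyz": [0,0,0.0016],"twist": 0,"hand": 0.1}
    - {"xyz": [0,0,0.0016],"twist": 0,"hand": 0.1}
    - {"xyz": [0,0,0.0016],"twist": 0,"hand": 0.1}
    - {"xyz": [0,0,0.0016],"twist": 0,"hand": 0.1}
    - {"xyz": [0,0,0.0016],"twist": 0,"hand": 0.1}

```text
clock: 12.25
ee_pos: [0.4914, -0.2042, 0.1509]
tcp_rot: [3.103, -0.486, 0.004]
wrist_force: [-1.2, -0.4, 7.5]
width: 0.0289
grasp_force: 40.3
```

Contact is on the lowest ring, pressed about 5 mm. The plunger sits 5 mm in +x from the nominal gauge centre, so I'll slide it back 2 mm while pressed and hold for another second.

Request:
drive_tool:
  rows:
    - {"xyz": [-0.001,0.0003,0],"twist": 0,"hand": 0.1}
    - {"xyz": [-0.002,0.0006,0],"twist": 0,"hand": 0.1}
    - {"xyz": [-0.002,0.0006,0],"twist": 0,"hand": 0.1}
    - {"xyz": [-0.002,0.0006,0],"twist": 0,"hand": 0.1}
    - {"xyz": [-0.002,0.0006,0],"twist": 0,"hand": 0.1}
    - {"xyz": [-0.002,0.0006,0],"twist": 0,"hand": 0.1}
    - {"xyz": [-0.002,0.0006,0],"twist": 0,"hand": 0.1}
    - {"xyz": [-0.002,0.0006,0],"twist": 0,"hand": 0.1}
    - {"xyz": [-0.002,0.0006,0],"twist": 0,"hand": 0.1}
    - {"xyz": [-0.002,0.0006,0],"twist": 0,"hand": 0.1}

```text
clock: 13.5
ee_pos: [0.4899, -0.204, 0.151]
tcp_rot: [3.103, -0.485, 0.006]
wrist_force: [0.0, 1.2, 7.7]
width: 0.0289
grasp_force: 40.5
```

```bash
python3 - <<'E'
from h import *
p,d=cams.read_camera("side"); s=telemetry.get_state(); print(s["ee_pos"],s["wrist_force"],s["width"])
cv2.imwrite("pics/side3.png",cv2.resize(p[116:188,334:404,::-1],None,fx=8,fy=8,interpolation=cv2.INTER_CUBIC))
E
```

```text
[ 0.48993197 -0.20400479  0.15100575] [0.6376655  1.40611808 8.2797145 ] 0.0288401677892389
```

View pics/side3.png

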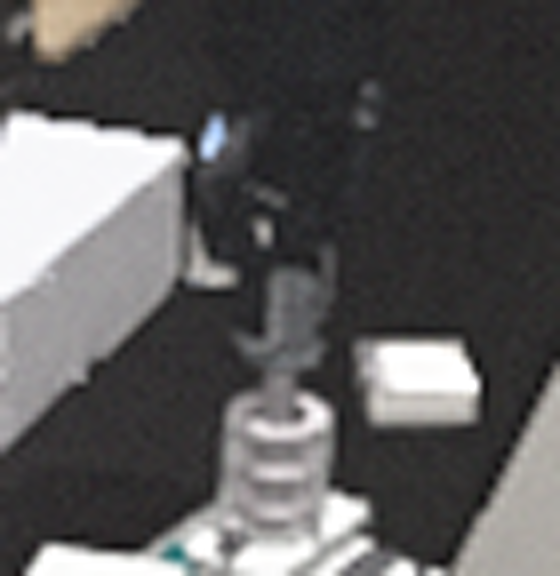

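The plunger stands in the gauge, with the flange just above the top ring. The ring stack has dropped about 12 px, roughly 5 mm. Now I'll ease off to nearly unloaded and open the jaws.

Request:
drive_tool:
  rows:
    - {"xyz": [0,0,-0.0015],"twist": 0,"hand": 0.1}
    - {"xyz": [0,0,-0.003],"twist": 0,"hand": 0.1}
    - {"xyz": [0,0,-0.0045],"twist": 0,"hand": 0.1}
    - {"xyz": [0,0,-0.0052],"twist": 0,"hand": 0.1}
    - {"xyz": [0,0,-0.0052],"twist": 0,"hand": 0.1}
  newtons: 20

```text
clock: 14.18
ee_pos: [0.4887, -0.2037, 0.1547]
tcp_rot: [-3.103, 0.486, -0.0]
wrist_force: [0.1, 0.4, 1.5]
width: 0.029
grasp_force: 40.1
```

Request:
drive_tool:
  rows:
    - {"xyz": [0,0,0],"twist": 0,"hand": 0.4}
    - {"xyz": [0,0,0],"twist": 0,"hand": 0.5}
    - {"xyz": [0,0,0],"twist": 0,"hand": 0.6}
    - {"xyz": [0,0,0],"twist": 0,"hand": 0.8}
    - {"xyz": [0,0,0],"twist": 0,"hand": 0.8}
    - {"xyz": [0,0,0],"twist": 0,"hand": 0.8}

```text
clock: 14.92
ee_pos: [0.4886, -0.2038, 0.1549]
tcp_rot: [-3.104, 0.486, -0.0]
wrist_force: [0.5, 0.2, 0.0]
width: 0.0684
grasp_force: 0.0
```

Request:
drive_tool:
  rows:
    - {"xyz": [0,0,-0.01],"twist": 0,"hand": 0.8}
    - {"xyz": [0,0,-0.03],"twist": 0,"hand": 0.8}
    - {"xyz": [0,0,-0.06],"twist": 0,"hand": 0.8}
    - {"xyz": [0,0,-0.09],"twist": 0,"hand": 0.8}
    - {"xyz": [0,0,-0.11],"twist": 0,"hand": 0.8}
    - {"xyz": [0,0,-0.12],"twist": 0,"hand": 0.8}
    - {"xyz": [0,0,-0.12],"twist": 0,"hand": 0.8}
    - {"xyz": [0,0,-0.12],"twist": 0,"hand": 0.8}

```text
clock: 15.92
ee_pos: [0.4882, -0.2036, 0.2739]
tcp_rot: [-3.103, 0.486, 0.003]
wrist_force: [-0.0, 1.2, 0.7]
width: 0.0682
grasp_force: 0.0
```

```bash
python3 - <<'E'
from h import *
p,d=cams.read_camera("side"); s=telemetry.get_state(); print(s["ee_pos"],s["wrist_force"],s["width"])
cv2.imwrite("pics/side4.png",cv2.resize(p[116:188,334:404,::-1],None,fx=8,fy=8,interpolation=cv2.INTER_CUBIC))
E
```

```text
[ 0.48814677 -0.20363568  0.27385977] [ 1.87434288  0.67647714 -0.39894389] 0.06855469096617933
```

View pics/side4.png

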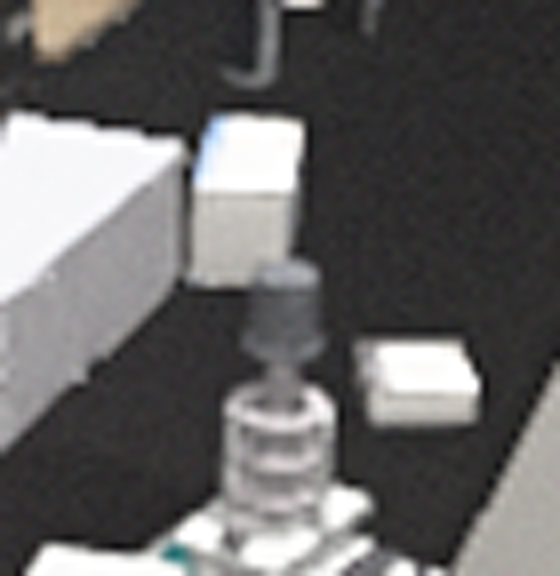

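The plunger stands upright and free at (285,310), the carriage is back up with the ring top at about row 381, and the jaws are clear. I'll hand the job in.

```bash
python3 -c "
from h import *
print(workorder.finish_job())"
```

```text
the job is handed in; nothing more can be done
None
```

The lone plunger has a 15 mm shank: it passed the 17.5 mm ring, was stopped by the lowest (12.5 mm) ring, pressed about 5 mm for over a second, and left standing free there; the job is handed in, but no verdict came back.

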